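# Seat a battery pack with the fixture's pedal

### The job

Lay the flat battery pack gently in the open bay of the blue seating fixture, between the orange pusher and the flared guides and lengthwise to them, and let go of it. Then press the pedal under the fixture's overhanging head right down to its stop, so that the pusher slides the pack home against the contact block, and let the pedal come all the way back up. Leave the roll of tape and the memory stick where they lie.

Things in the scene. Friction and masses are not known exactly. Their poses are not given: they have to be found in the camera images.
- battery: loose battery pack, dark grey with a cream top, a flat block 36 (own x) x 56 (own y, its length) x 11 mm (z), 45 g or so; origin at the centre of its underside, z up. It lies flat on the bench, left of the fixture, at any moderate yaw. Either end may lead in the bay.
- fixture: blue fixture, fixed; origin on the bench near the middle of its base plate (x -150 to 130, y -140 to 150 mm, top 19 mm above the bench). Own x runs from its front (robot side) to its back, y to its left, z up; yaw varies from -0.35 to 0.1 rad. Left half: battery bay. Right half: pedal, centre line at y = -75 mm, under a grey control head on a column at x 108 to 128 mm; open at front and sides.
- bay (a point): where the middle of the battery's underside should be laid, on the grey bed 26 mm above the bench. Axes as the fixture's; the battery's length goes along x. The pusher face waits 43 mm to -x. The flared guides (8 mm high) start 27 mm to +x as an 80 mm wide mouth and narrow to 42 mm; beside the point the bed is open, 92 mm wide.
- home (a point): where the middle of the battery's underside is once seated, 62.5 mm behind (+x) the bay point; the face of the black contact block lies 31 mm farther (+x). With the pedal at its stop the pusher leaves the pack touching the contacts or up to 3 mm short.
- pedal_pad (a point): point to press: on top of the black rubber pad of the yellow pedal, on its centre line, 18 mm in from the free front edge; pad 75 mm long, 64 mm wide. It moves with the pedal: about 69 mm above the bench at rest, 45 mm at the stop, going almost straight down. Axes turn with the pedal.
- pedal (a joint): pedal angle: 0 up at rest, 0.25 rad pressed to its stop (level). Hinged at its back end along the fixture's y, 100 mm behind the press point, 34 mm above the bench. A spring resists with about 4 N at first, 9 to 10 N at the stop, and brings it back. It drives the pusher: 78 mm over the full stroke, back again on release; the battery stays where it was pushed.
- tape_clear: bystander: loose roll of clear tape, 55 mm across, 16 mm high, lying flat; origin at the centre of its underside
- usb_stick: bystander: loose black memory stick, 17 x 52 x 8 mm; origin at the centre of its underside
- head_edge (a point): middle of the lower front edge of the grey control head over the pedal, 230 mm above the bench; the head reaches 165 mm back (+x) from it, 55 mm to each side and 44 mm up. A tool pointing straight down cannot reach the pedal: lean it back toward the fixture's front (-x) by about 35 degrees from vertical, so that the fingertips point forward and down under the head.
Mind the look-alikes: they are no part of the job. What is shaped like the battery but green is not meant.

How it is judged (in metres and radians):
On the way, in this order (a step that is already met when the one before it is completed fails the run):
1. the battery lies flat in the bay, lengthwise, let go of, within 15 mm of the bay point, pedal up (x of battery in the frame of bay between -0.016 and 0.03 m and y of battery in the frame of bay between -0.015 and 0.015 m and z of battery in the frame of bay between -0.004 and 0.004 m and angle between the y axis of battery and the x axis of fixture, either way round below 0.25 rad and contact force between battery and the fingers below 0.05 N and value of joint pedal below 0.04 rad), for 0.2 s.
2. the pedal is held down at its stop (above 0.23 of 0.25 rad) with the battery pushed home (value of joint pedal above 0.23 rad and x of battery in the frame of home above -0.006 m and contact force between battery and the fingers below 0.05 N), for 0.2 s.
At the end, for the whole second after the job is handed in: The battery lies flat and still between the guides, its middle within 6 mm of the home point along and across and lengthwise within 0.15 rad, and the pedal is back up (under 0.03 rad) (x of battery in the frame of home between -0.006 and 0.006 m and y of battery in the frame of home between -0.006 and 0.006 m and z of battery in the frame of home between -0.004 and 0.004 m and angle between the y axis of battery and the x axis of fixture, either way round below 0.15 rad and angle between battery's own z axis and vertical below 0.1 rad and linear speed of battery below 0.02 m/s and value of joint pedal below 0.03 rad); the robot touches nothing.
It fails at once if the battery is dropped from more than about 30 mm over the bed (height (world z) of battery above 0.058 m and contact force between battery and anything else below 0.01 N).
It fails at once if the roll of tape or the memory stick is moved by more than 30 mm (distance of any of tape_clear, usb_stick from where it was at the start of the episode above 0.03 m).
It also fails if it takes over 54 s, if anything falls off the work surface, if the arm or the gripper's body presses on something with over 40 N, if the wrist force passes 120 N, or if a joint passes its speed limit or range.

### The arm

A 6-joint arm with a two-finger parallel gripper is mounted at the origin on a cart in front of the work surface, level with it; the furniture and walls round the work are solid. World frame = base frame: x ahead of the robot, y to its left, z up, the work surface at z = 0. Lengths are in m, angles in degrees, forces in N, time in s.
With the tool pointing down it reaches from about 0.325 to 0.85 m from the base axis. Payload 15.5 kg.
Tool frame: the origin (TCP) lies between the finger pads; the fingertips stand 22 mm ahead of it and the grasp point (between the pads) lies 3 mm ahead of it; z points along the fingers, y is the line along which they close (so a half turn about z gives the same grasp; the last joint's range is limited). The gripper opens to 91 mm and grips with 3 to 60 N. Pads are 32 mm wide; open, the fingers measure 118 mm over their backs; the gripper's body (76 mm by 178 mm) begins 60 mm behind the grasp point.
Start: joints at [-68.612, 28.281, 77.091, -0, 74.628, -5.472], TCP at [0.282, -0.558, 0.236] pointing down, gripper open.
Joint ranges: [-166.48, 166.48], [-47.26, 123.95], [12.59, 153.08], [-70.14, 250.14], [6.76, 159.57], [-176.63, 176.63]. Speed limits (degrees/s): [108.29, 108.29, 147.25, 172.46, 172.46, 172.46].

### API

Orientations are given as a 3x3 rotation matrix whose columns are the frame's x, y, z axes.
In Python, from bench import ctrl gives the robot as it stands. The module is installed in compiled form; this text tells all that it offers. Calls block until the motion is done:
- ctrl.goto(position, orientation): joint-space move of the TCP to a pose.
- ctrl.move_l(position, vel=0.15, ori=None, contact_N=None): straight line of the TCP; ori=None keeps the orientation; vel is the mean speed in m/s. With contact_N (N) it stops when the force on the tool has changed by that much, and returns True; else False.
- ctrl.movej(angles): joint-space move.
- ctrl.command_gripper(opening): opening from 0.0 (shut) to 1.0 (fully open); the grip force is fixed at half the most; returns when the fingers have stopped.
- ctrl.sleep(seconds).
- ctrl.ik(position, orientation): joint angles nearest the present ones, or None.
- ctrl.read_camera(name): name is "scene" or "side" or "wrist"; returns the picture (480x640x3 uint8, blue, green, red); there is no depth.
- ctrl.camera_params(name): a dict with "fx", "fy", "cx", "cy" (pixels), "D" ([k1, k2, p1, p2, k3] as OpenCV has them; the pictures are not rectified), "pose" (4x4, takes a point from camera to world coordinates); the wrist camera has in their place "T_tool_cam" (4x4, takes a point from camera to tool coordinates, whose origin is the TCP and whose axes are the flange's). Camera axes: x right, y up, looking along -z (the intrinsics and any distortion apply to the point x, -y, -z); pixel columns grow to the right and rows downward; lengths in m; the calibration is good to about 2 mm. A picture is of the moment at which its call begins: read the wrist's pose just before it. camera_params takes no time and is no camera call.
A pose or a line that the arm cannot do raises ctrl.MotionError and nothing moves.
- ctrl.sign_off(): hands the job in; it is judged then, once.
Readings, each from a call of its own:
- ctrl.current_t(): time.
- ctrl.current_q(): joint angles.
- ctrl.current_dq(): joint speeds.
- ctrl.current_effort(): joint torques, N m.
- ctrl.current_tool_pos(): TCP position.
- ctrl.current_eef_rot(): TCP orientation.
- ctrl.current_contact_force(): force on the tool from outside, world axes, zero at the start.
- ctrl.current_wrist_torque(): the same for the moment, N m.
- ctrl.current_grip_width(): opening from 0.0 (shut) to 1.0 (fully open).
- ctrl.current_grasp_force(): force on a finger pad.
Only numpy, scipy, OpenCV 4.12 (cv2) and the standard library are available. Lean on these libraries where they do the work, as an engineer would, in place of code of your own. Each camera call takes 0.05 s, during which the arm holds its last target. There are 200 camera calls.

## Working session

There is one attempt and no reset: what is moved stays moved. The work goes in short steps, each a Python script; the robot and the scene stay as the last script left them, time stands still between calls to the robot, and variables do not carry over. Pictures are saved under pics/ and viewed, at most 10 in all, crops included, and the job is handed in when it is done.

```bash
mkdir -p pics; cat > h.py <<'E'
import numpy as np, cv2
from bench import ctrl
def ray(cam,uv,pose=None):
    p=ctrl.camera_params(cam) if isinstance(cam,str) else cam
    K=np.array([[p["fx"],0,p["cx"]],[0,p["fy"],p["cy"]],[0,0,1.]])
    n=cv2.undistortPoints(np.array(uv,float).reshape(-1,1,2),K,np.array(p["D"],float)).reshape(-1,2)
    T=np.array(p["pose"]) if pose is None else pose
    d=np.c_[n[:,0],-n[:,1],-np.ones(len(n))]@T[:3,:3].T
    return T[:3,3],d
def onplane(cam,uv,z,pose=None):
    o,d=ray(cam,uv,pose); return o+d*((z-o[2])/d[:,2])[:,None]
def wristpose():
    T=np.eye(4); T[:3,:3]=ctrl.current_eef_rot(); T[:3,3]=ctrl.current_tool_pos()
    return T@np.array(ctrl.camera_params("wrist")["T_tool_cam"])
E
python3 - <<'E'
from h import *
ims=[ctrl.read_camera(c) for c in("scene","side")]
for c,i in zip(("scene","side"),ims):
    cv2.imwrite(f"pics/{c}0.png",i); print(c,np.round(ctrl.camera_params(c)["pose"],3).tolist())
print(np.round(ctrl.camera_params("wrist")["T_tool_cam"],3), np.round(ctrl.current_eef_rot(),3))
E
```

```text
scene [[-0.917, 0.179, -0.356, 0.144], [-0.397, -0.466, 0.79, 1.035], [-0.024, 0.866, 0.499, 0.742], [0.0, 0.0, 0.0, 1.0]]
side [[-1.0, -0.011, -0.009, 0.532], [-0.002, -0.504, 0.864, 1.135], [-0.014, 0.864, 0.504, 0.724], [0.0, 0.0, 0.0, 1.0]]
[[-0.001  0.964  0.265  0.075]
 [ 1.     0.001  0.     0.001]
 [ 0.     0.265 -0.964 -0.149]
 [ 0.     0.     0.     1.   ]] [[ 0.892  0.452 -0.   ]
 [ 0.452 -0.892  0.001]
 [ 0.    -0.001 -1.   ]]
```

View pics/scene0.png

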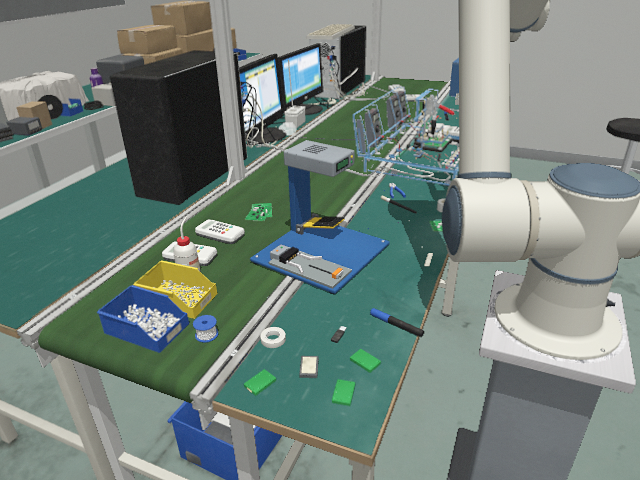

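View pics/side0.png

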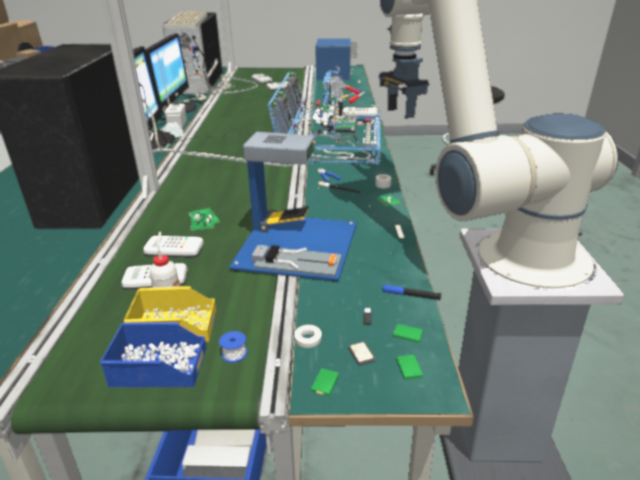

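The scene view has the battery (cream) at (309,366), the tape at (273,337), the stick at (339,333) and the bay's orange pusher at about (337,272). In the side view these are at (361,352), (308,335), (368,315) and (332,260).

```bash
python3 - <<'E'
from h import *
np.set_printoptions(precision=3,suppress=True)
for c,b,o,corn in(("scene",(309,366),(337,272),[(252,259),(333,290),(388,242)]),("side",(361,352),(332,260),[(232,268),(343,278),(355,222)])):
    im=ctrl.read_camera(c)
    hsv=cv2.cvtColor(im,cv2.COLOR_BGR2HSV)
    x,y=b; m=cv2.inRange(hsv,(5,10,120),(35,110,255)); m2=np.zeros_like(m); m2[y-18:y+18,x-18:x+18]=m[y-18:y+18,x-18:x+18]
    k=max(cv2.findContours(m2,0,1)[0],key=cv2.contourArea)
    P=onplane(c,k.reshape(-1,2),.011); r=cv2.minAreaRect((P[:,:2]*1000).astype(np.float32)); print(c,"batt",r)
    print("pusher",onplane(c,[o],.035)[0],"plate",onplane(c,corn,.019)[:,:2].tolist())
    print("tape/usb",onplane(c,[(273,337),(339,333)] if c=="scene" else [(308,335),(368,315)],.01)[:,:2].tolist())
E
```

```text
scene batt ((464.5102233886719, 359.8556823730469), (30.521255493164062, 48.24192810058594), 21.96697425842285)
pusher [0.518 0.058 0.035] plate [[0.7640898059129361, 0.06104787913716825], [0.5073488134320988, 0.11281055676398732], [0.44580051828275935, -0.1591319172404677]]
tape/usb [[0.5707445288065193, 0.3119163267665639], [0.4411465972931353, 0.24576424777140382]]
side batt ((465.0617980957031, 357.6199645996094), (33.003963470458984, 51.616519927978516), 20.873577117919922)
pusher [0.518 0.056 0.035] plate [[0.7660270741095654, 0.06287641410719735], [0.49219833226444243, 0.11151408837389565], [0.44829381601398033, -0.17024390580189275]]
tape/usb [[0.5715523014882052, 0.30546672818068776], [0.44188846342564597, 0.2414251026709444]]
```

```bash
cat >> h.py <<'E'
def down(a):
    c,s=np.cos(a),np.sin(a); return np.array([[c,s,0],[s,-c,0],[0,0,-1.]])
def snap(name,write=True):
    T=wristpose(); im=ctrl.read_camera("wrist"); np.save(f"pics/{name}.npy",T); cv2.imwrite(f"pics/{name}.png",im); return im
E
python3 - <<'E'
from h import *
np.set_printoptions(precision=3,suppress=True)
p=np.array(ctrl.current_tool_pos()); ctrl.move_l([p[0],p[1],.40],vel=.3)
ctrl.goto([.57,.02,.36],down(-.19)); ctrl.sleep(.2); snap("w1")
ctrl.goto([.44,.33,.30],down(.37)); ctrl.sleep(.2); snap("w2")
print(ctrl.current_t(),ctrl.current_q(),ctrl.camera_params("wrist")["fx"])
E
```

```text
5.0 [30.57  18.846 82.408 -0.004 78.735 99.447] 396.76423827218287
```

View pics/w1.png

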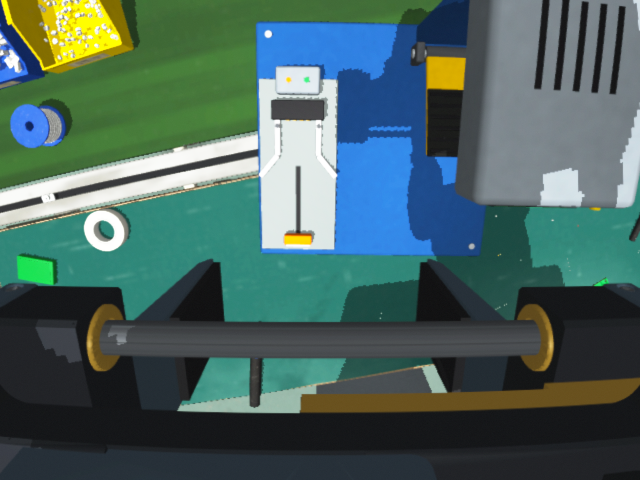

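View pics/w2.png

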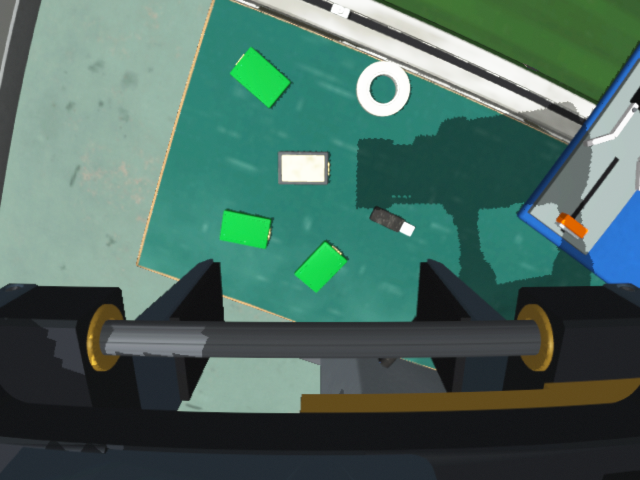

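w1 shows the plate corners at (257,23), (262,252) and (481,255), with the slot centre line at column 298. The contact block's lower front edge is at row ~119, the guide mouth tips are at (262,177) and (337,177), and the pusher is at (298,238). w2 shows the battery at (304,168), free of its neighbours.

```bash
python3 - <<'E'
from h import *
np.set_printoptions(precision=4,suppress=True)
W=ctrl.camera_params("wrist")
T=np.load("pics/w1.npy")
f=lambda uv,z:onplane(W,uv,z,T)[:,:2]
pl=f([(257,23),(262,252),(481,255)],.019); print("plate",pl.tolist(),np.linalg.norm(pl[0]-pl[1]),np.linalg.norm(pl[2]-pl[1]))
ys=[np.arctan2(*(pl[0]-pl[1])[::-1]),np.arctan2(*(pl[1]-pl[2])[::-1])-np.pi/2]; print("yaw",ys)
a=np.mean(ys); R=np.array([[np.cos(a),-np.sin(a)],[np.sin(a),np.cos(a)]])
O=np.mean([pl[0]-R@[.13,.15],pl[1]-R@[-.15,.15],pl[2]-R@[-.15,-.14]],0); print("O",O,a)
loc=lambda P:(P-O)@R
print("slot",loc(f([(298,167),(298,232)],.026)),"contact",loc(f([(273,119),(325,119)],.026)),"mouth",loc(f([(262,177),(337,177)],.034)),"neck",loc(f([(279,125),(319,125)],.034)))
print("bed edges",loc(f([(260,200),(337,200),(298,248)],.026)),"pusher",loc(f([(284,234),(312,234)],.04)))
im=cv2.imread("pics/w2.png");T2=np.load("pics/w2.npy")
m=cv2.inRange(cv2.cvtColor(im,cv2.COLOR_BGR2HSV),(5,8,150),(35,110,255)); q=np.zeros_like(m); q[140:200,270:340]=m[140:200,270:340]
k=max(cv2.findContours(q,0,1)[0],key=cv2.contourArea)
print("batt",cv2.minAreaRect((onplane(W,k.reshape(-1,2),.011,T2)[:,:2]*1000).astype(np.float32)))
E
```

```text
plate [[0.7738900776991662, 0.0524172626610879], [0.5054082088251238, 0.10756745800477506], [0.44649581868216404, -0.17354242500498068]] 0.27408768297854125 0.28721670570862495
yaw [np.float64(-0.20259679964509208), np.float64(-0.20658097481253535)]
O [ 0.6199 -0.0683] -0.20458888722881372
slot [[-0.0374  0.1017]
 [-0.1186  0.1018]] contact [[0.0185 0.1312]
 [0.0192 0.0701]] mouth [[-0.049   0.1444]
 [-0.0479  0.0547]] neck [[0.0117 0.1234]
 [0.0122 0.077 ]]
bed edges [[-0.0784  0.1487]
 [-0.0772  0.0537]
 [-0.1396  0.1018]] pusher [[-0.1176  0.1182]
 [-0.1172  0.0839]]
batt ((464.76654052734375, 358.1650085449219), (29.443098068237305, 47.45979309082031), 20.946165084838867)
```

```bash
cat >> h.py <<'E'
A=-.2046; FO=np.array([.6199,-.0683]); FR=np.array([[np.cos(A),-np.sin(A)],[np.sin(A),np.cos(A)]])
def fx(x,y,z): return np.r_[FO+FR@[x,y],z]
E
python3 - <<'E'
from h import *
b=np.array([.4648,.3582]); o=down(np.radians(110.95))
ctrl.command_gripper(.75)
ctrl.goto([*b,.12],o); ctrl.move_l([*b,.05],vel=.2)
print(ctrl.move_l([*b,.0245],vel=.05,contact_N=8))
ctrl.command_gripper(0.); print(ctrl.current_grip_width()*91,ctrl.current_grasp_force(),ctrl.current_t())
if ctrl.current_grasp_force()>2:
    ctrl.move_l([*b,.14],vel=.2)
    o2=down(A+np.pi)
    ctrl.goto(fx(-.075,.1005,.14),o2); snap("w3")
    ctrl.move_l(fx(-.075,.1005,.058),vel=.15); ctrl.sleep(.2)
    print(ctrl.move_l(fx(-.075,.1005,.0495),vel=.02,contact_N=3),ctrl.current_tool_pos()[2])
    print(ctrl.current_grip_width()*91,ctrl.current_grasp_force())
    ctrl.command_gripper(.6)
    ctrl.move_l(fx(-.075,.1005,.20),vel=.2)
    snap("w4")
print(ctrl.current_t(),ctrl.current_q())
E
```

```text
False
35.981370004011595 29.991680681705475 8.7333
True 0.050374837759131603
35.20440287044278 29.99627262353897
13.7333 [-1.44360795e+00  2.60311880e+01  8.78522338e+01  1.91839173e-03
  6.62541973e+01 -7.97181038e+01]
```

View pics/w4.png

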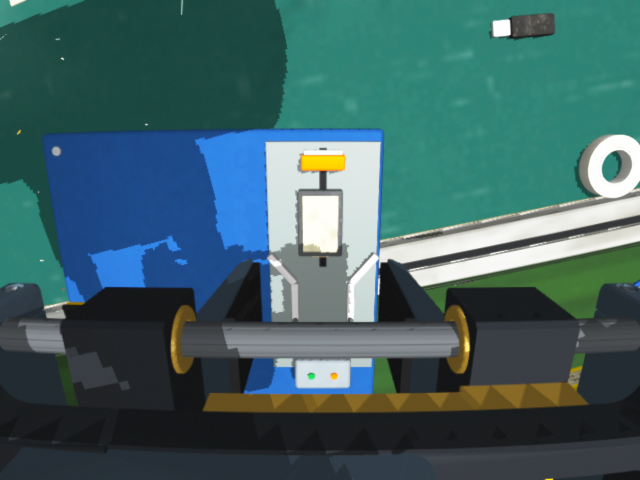

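The battery lies centred on the slot in the bay at (321,222), straight and clear of the pusher at (322,162). Next I'll locate the pedal from w1, using the pad corner at (427,156) and the head edge.

```bash
cat >> h.py <<'E'
def lean(t):
    c,s=np.cos(t),np.sin(t); F=np.eye(3); F[:2,:2]=FR
    z=np.array([s,0,-c]); x=np.array([-c,0,-s]); return F@np.c_[x,np.cross(z,x),z]
E
python3 - <<'E'
from h import *
np.set_printoptions(precision=4,suppress=True)
W=ctrl.camera_params("wrist"); T=np.load("pics/w1.npy"); loc=lambda P:(P[:,:2]-FO)@FR
print("pad front-left",loc(onplane(W,[(427,156)],.072,T)),"pad back-left",loc(onplane(W,[(427,90)],.055,T)),"hinge",loc(onplane(W,[(419,52)],.034,T)))
print("head low edge",loc(onplane(W,[(459,196),(480,206)],.23,T)), loc(onplane(W,[(480,206)],.274,T)))
for x in(-.05,-.03,-.01,.01):
    for l in (30,35,40):
        R=lean(np.radians(l)); tip=fx(x,-.075,.045); print(x,l,ctrl.ik(tip-.022*R[:,2],R))
s=ctrl.read_camera("scene"); d=ctrl.read_camera("side")
cv2.imwrite("pics/ped.png",np.hstack([cv2.resize(s[130:270,265:365],None,fx=4,fy=4),cv2.resize(d[120:260,225:325],None,fx=4,fy=4)]))
E
```

```text
pad front-left [[-0.0187 -0.0413]] pad back-left [[ 0.0519 -0.0408]] hinge [[ 0.0949 -0.0344]]
head low edge [[-0.0366 -0.0243]
 [-0.0436 -0.0406]] [[-0.0354 -0.0222]]
-0.05 30 [-22.7164  34.4094 120.956  131.7711   7.3452 128.4443]
-0.05 35 [-23.4943  36.5761 125.1698 157.0746  17.4817 102.282 ]
-0.05 40 [-24.334   39.8266 129.2463 163.3974  29.4177  94.8337]
-0.03 30 None
-0.03 35 [-22.8855  36.7136 122.3097 154.4405  14.9141 105.6215]
-0.03 40 [-23.6376  39.5602 126.3098 162.5779  26.3104  96.5293]
-0.01 30 None
-0.01 35 [-22.3367  36.9769 119.4682 150.8513  12.527  109.838 ]
-0.01 40 [-23.0142  39.4814 123.4129 161.5453  23.4274  98.3288]
0.01 30 None
0.01 35 [-21.8394  37.3465 116.6359 145.7762  10.3194 115.4752]
0.01 40 [-22.4529  39.5564 120.5418 160.2355  20.7267 100.3162]
```

View pics/ped.png

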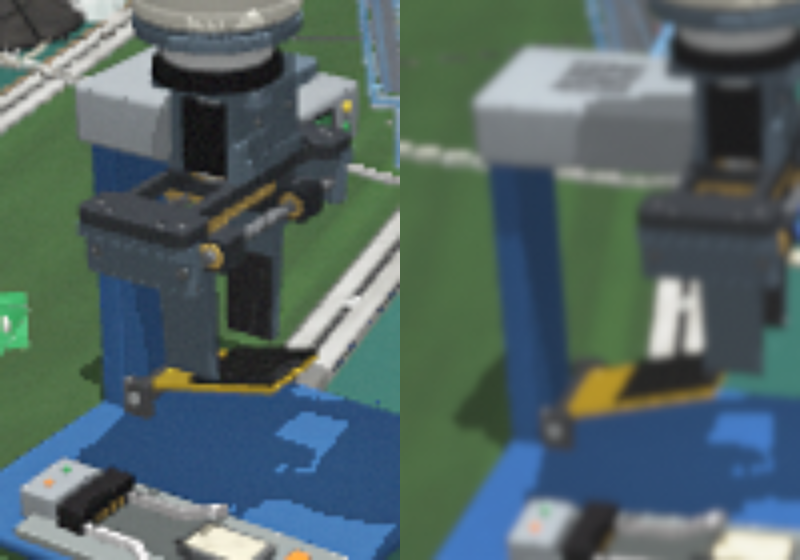

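The pedal and its hinge are visible and unobstructed. The pad front edge is at local x ≈ -0.019 and the hinge at about 0.099, which agree with each other. I'll flip the wrist high up in front of the fixture, then go in leaned by 40°.

```bash
python3 - <<'E'
from h import *
np.set_printoptions(precision=2,suppress=True)
R=lean(np.radians(40)); P=lambda x,z:fx(x,-.075,z)-.022*R[:,2]
ctrl.move_l(fx(-.075,.1005,.22),vel=.2)
ctrl.command_gripper(0.)
ctrl.goto(fx(-.19,.03,.36),down(A+np.pi))
for x,z in((-.2,.30),(-.15,.14),(.008,.115),(.008,.05)): print(x,z,ctrl.ik(P(x,z),R))
ctrl.goto(P(-.2,.30),R)
print(ctrl.current_q(),ctrl.current_t())
ctrl.move_l(P(-.15,.14),vel=.2); ctrl.move_l(P(-.05,.115),vel=.15)
print(ctrl.move_l(P(.008,.115),vel=.1,contact_N=6),ctrl.current_tool_pos(),P(.008,.115),ctrl.current_t())
cv2.imwrite("pics/pre.png",np.hstack([cv2.resize(ctrl.read_camera(c)[y:y+140,x:x+100],None,fx=4,fy=4) for c,x,y in(("scene",265,130),("side",225,120))]))
E
```

```text
-0.2 0.3 [ -34.23  -10.59  126.32   29.65   29.83 -133.88]
-0.15 0.14 [-29.55  21.52 138.81 148.27  21.97 105.99]
0.008 0.115 [-22.51  29.83 118.55 138.53  10.46 122.69]
0.008 0.05 [-22.51  38.83 120.72 159.63  20.22 100.91]
[ -34.16  -10.46  126.17   29.59   29.92 -133.78] 16.725Traceback (most recent call last):
  File "<stdin>", line 10, in <module>
bench.MotionError: the arm cannot follow that straight line within its joint ranges
```

```bash
python3 - <<'E'
from h import *
np.set_printoptions(precision=2,suppress=True)
R=lean(np.radians(42)); P=lambda x,z:fx(x,-.075,z)-.022*R[:,2]
q=np.array(ctrl.current_q()); g=np.array(ctrl.ik(P(-.15,.15),R)); print(g)
ctrl.movej([*q[:3],*g[3:]]); print(ctrl.current_tool_pos())
ctrl.movej(g); print(ctrl.current_t())
ctrl.move_l(P(-.05,.12),vel=.15)
print(ctrl.move_l(P(.008,.115),vel=.1,contact_N=6),ctrl.current_tool_pos(),P(.008,.115),ctrl.current_t(),np.array(ctrl.current_q()))
cv2.imwrite("pics/pre.png",np.hstack([cv2.resize(ctrl.read_camera(c)[y:y+140,x:x+100],None,fx=4,fy=4) for c,x,y in(("scene",265,130),("side",225,120))]))
E
```

```text
[-30.27  20.96 139.96 149.17  24.54 104.5 ]
[ 0.49 -0.18  0.55]
21.7917
False [ 0.6  -0.14  0.13] [ 0.6  -0.14  0.13] 23.375 [-22.77  30.61 120.25 148.73  14.29 112.22]
```

View pics/pre.png

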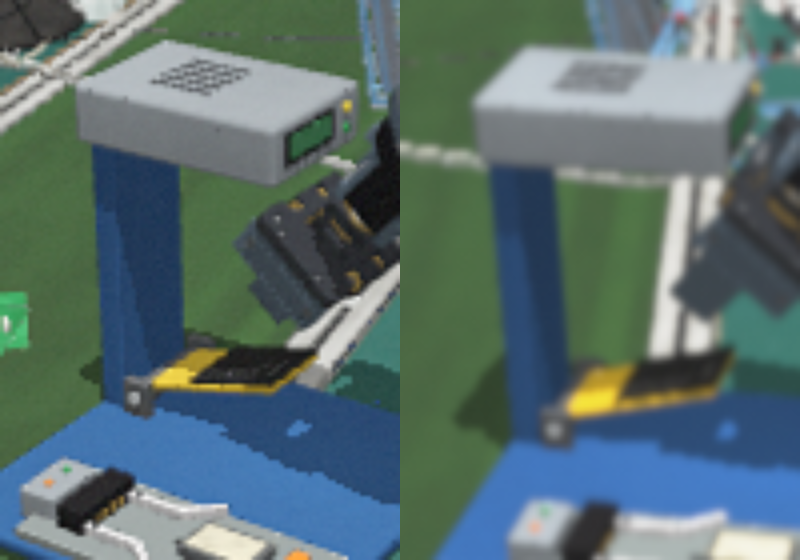

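The closed fingertips hang over the front part of the pad, and the gripper is clear of the head. Now I'll press.

```bash
python3 - <<'E'
from h import *
np.set_printoptions(precision=3,suppress=True)
R=lean(np.radians(42)); P=lambda x,z:fx(x,-.075,z)-.022*R[:,2]
tz=lambda:(np.array(ctrl.current_tool_pos())+.022*R[:,2])[2]
print(ctrl.move_l(P(.010,.06),vel=.03,contact_N=2),tz(),ctrl.current_contact_force())
print(ctrl.move_l(P(.010,.035),vel=.03,contact_N=22),tz(),ctrl.current_contact_force())
ctrl.sleep(.5); print(tz(),ctrl.current_contact_force(),ctrl.current_t())
cv2.imwrite("pics/press.png",np.hstack([cv2.resize(ctrl.read_camera(c)[y:y+140,x:x+100],None,fx=4,fy=4) for c,x,y in(("scene",265,160),("side",240,150))]))
E
```

```text
True 0.08034510532412924 [ 0.529 -0.173  3.123]
True 0.05463376022001981 [-12.47    1.083  25.379]
0.054972224017488205 [-11.036   1.702  20.527] 26.0333
```

View pics/press.png

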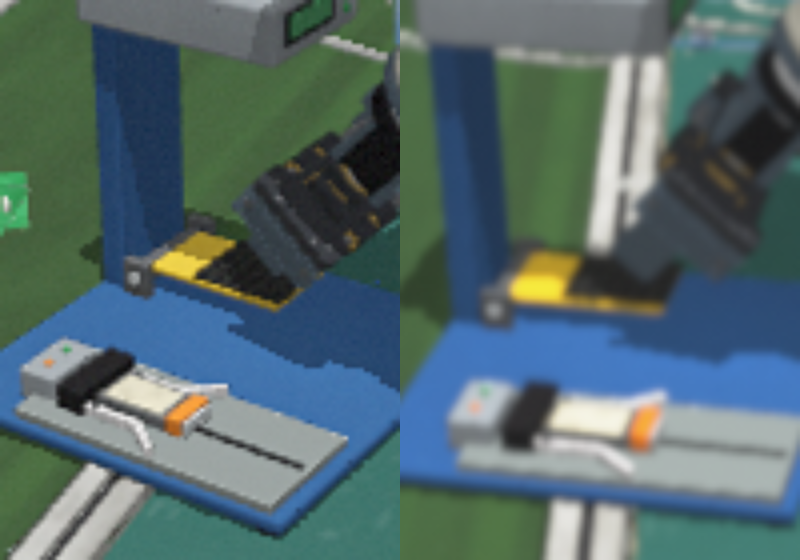

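The pedal is level at its stop (20 N, tip travel 26 mm) and the pack is home against the contact block. I'll release it and check.

```bash
python3 - <<'E'
from h import *
np.set_printoptions(precision=3,suppress=True)
R=lean(np.radians(42)); P=lambda x,z:fx(x,-.075,z)-.022*R[:,2]
ctrl.move_l(P(.008,.115),vel=.05); ctrl.move_l(P(-.05,.12),vel=.1); ctrl.move_l(P(-.15,.15),vel=.15); ctrl.sleep(.5)
print(ctrl.current_t(),ctrl.current_contact_force())
cv2.imwrite("pics/end.png",np.hstack([cv2.resize(ctrl.read_camera(c)[y:y+140,x:x+100],None,fx=4,fy=4) for c,x,y in(("scene",265,160),("side",240,150))]))
E
```

```text
29.5833 [ 0.4    0.546 -0.726]
```

View pics/end.png

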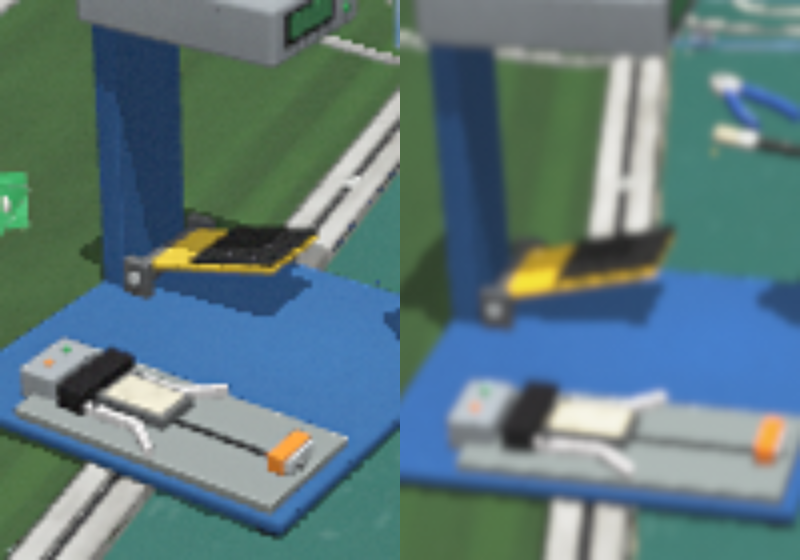

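The pedal is fully up, the pusher is back, and the pack sits straight at the contacts.

```bash
python3 -c "
from bench import ctrl
print(ctrl.sign_off())"
```

```text
the job is handed in; nothing more can be done
None
```

The job is handed in: the battery pack was laid in the bay and pushed home against the contacts, the pedal is back up, the arm is clear, and the tape and memory stick were not touched; sign-off returned no verdict.

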